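Fold the palette down and shut the paint box

TASK

Pack up the open plywood paint box on the table: first push the upright white palette flap over with the fingertips until it lies flat inside the box, and only then push the box's lid over and press it fully shut on top of it. Only push and press, do not grip or lift anything, and leave the jars, cup, bottle, tray, tape, brush and scissors where they are. Finish with the robot clear of everything.

Things in the scene. Friction and masses are not known exactly. Their poses are not given: they have to be found in the camera images.
- paint_box: Open plywood box fixed to the table, 190 mm along its x, 280 mm along its y, 75 mm high, walls 6 mm. Origin at the centre of its underside, z up; front = -x. The lid is hinged on top of the far (+x) wall; the palette flap is hinged just inside the +y wall and folds over the +y half. Two loose jars stand in the -y half.
- lid (a joint): Angle of the lid, rad: 0 = shut flush on the rim, 1.57 = upright, at most 1.9 (leaning back). A plain plywood board 190 x 280 x 8 mm, 0.3 kg. Pushed on its outer face (far side when open, top when shut). A stiff hinge (0.5 N m) holds it at any angle, it does not fall; some 2 to 5 N at the free edge moves it. The upright palette blocks it.
- lid_hinge (a point): Middle of the lid's hinge line, which runs along the box's y axis; lies at box point (95, 0, 75.5) mm. The shut lid's underside is level with it and the lid reaches 190 mm from it towards the box's -x, its 8 mm thickness above. Axes turn with the lid: x from free edge to hinge, z out of the outer face.
- palette (a joint): Angle of the palette flap, rad: 0 = flat inside the box, 1.57 = upright, at most 1.68. A white plastic board with paint spots, 165 mm along the box's x, 130 mm from hinge to free edge, 6 mm thick, 0.12 kg. Pushed on its outer face (towards the box's +y when upright, top when flat). A stiff hinge (0.13 N m) holds it at any angle; 1 to 2 N at the free edge moves it.
- palette_hinge (a point): Middle of the palette's hinge line, which runs along the box's x axis; lies at box point (0, 122, 56) mm. The flat palette's underside is level with it and it reaches 130 mm from it towards the box's -y, its 6 mm thickness above (top 13 mm below the rim). Axes turn with the palette: y from free edge to hinge, z out of the outer face.
- jar_a_mid (a point): Centre of a loose glass jar, diameter 36 mm, 42 mm high, standing inside the box's -y half. Leave it.
- jar_b_mid (a point): Centre of a second, equal jar, in the box's -y half. Leave it.
- water_cup: Loose white plastic cup, 82 mm across the rim, 100 mm high, two brushes standing in it up to 205 mm; to the box's -y side. Origin at the centre of its underside. Leave it.
- white_bottle: Loose white plastic bottle, diameter 54 mm, 130 mm high, to the box's -y side. Origin at the centre of its underside. Leave it.
- black_tray: Loose black plastic tray 140 x 170 x 24 mm, to the box's +y side. Origin at the centre of its underside. Leave it.
- tape_roll: Loose roll of tape lying flat, diameter 90 mm, 24 mm high, at the box's far -y corner. Origin at the centre of its underside. Leave it.
- brush: Loose paint brush, 220 mm long, lying in front of the box along its own x. Origin on its underside. Leave it.
- scissors: Loose scissors lying flat behind the box, about 170 x 75 mm, 8 mm high, along their own x. Origin on the underside near the middle. Leave them.

How it is judged:
By the outcome, as a careful person would: the job done as asked, in the order asked, and still so for the second after the job is handed in, with the robot touching nothing.
It also fails if it takes over 61 s, if anything falls off the work surface, if the arm or the gripper's body presses on something with over 40 N, if the wrist force passes 120 N, or if a joint passes its speed limit or range.

ROBOT

A 6-joint arm with a two-finger parallel gripper is mounted at the origin on the work surface. World frame = base frame: x ahead of the robot, y to its left, z up, the work surface at z = 0. Lengths are in mm, angles in rad, forces in N, time in s.
With the tool pointing down it reaches from about 300 to 775 mm from the base axis. Payload 14.6 kg.
Tool frame: the origin (TCP) lies at the very end of the fingers, on their centre line; the grasp point (between the pads) lies 19 mm behind it; z points along the fingers, y is the line along which they close (so a half turn about z gives the same grasp; the last joint's range is limited). The gripper opens to 94 mm and grips with 3 to 60 N. Pads are 16 mm wide; open, the fingers measure 119 mm over their backs; the gripper's body (75 mm by 177 mm) begins 78 mm behind the grasp point.
Start: joints at [-1.181, 0.3, 1.521, -0, 1.321, -0.067], TCP at [242.585, -493.601, 205.446] pointing down, gripper open.
Joint ranges: [-3.03, 3.03], [-0.79, 2.21], [0.23, 2.52], [-1.04, 4.18], [0, 3.07], [-2.55, 2.55]. Speed limits (rad/s): [2.22, 2.22, 2.57, 3.14, 3.14, 3.14].

INTERFACE

Orientations are given as [roll, pitch, yaw] about the fixed x, y, z axes, in that order (R = Rz(yaw) Ry(pitch) Rx(roll)).
In Python, from cell import manip gives the robot as it stands.
- The arm moves only by the tool servo_tool, never from a script. Its argument "motion" is a list that holds one entry, the list of rows, each a list of 7 numbers: the shift along the world's x, y, z as a fraction of full scale, then the turn, a rotation vector about the world's x, y, z as a fraction of full scale, then the closure, from 0 (fully open) to 1 (shut). In form: [[[x, y, z, rx, ry, rz, gripper], ...]]. A call has 1 to 10 rows; each row is the pose to reach, as a shift and turn from the pose commanded when the call began, turning the shorter way round; what a row does not reach only later rows make up. Full scale, the value 1, is 0.5 m for a shift and pi rad for a turn. A row lasts 1/10 s, in which the tool goes at most 50 mm and 8.59 degrees, less where a joint would pass 70% of its speed; a pose out of reach is approached as far as the arm can. A call with a number of a shift or a turn outside -1 to 1 is refused whole. A call with a gripper value outside its range is refused whole. The fingers move at their own pace and stop on an object; "newtons" is the grip in N (left out, the last holds). Time passes only in rows, so rows that repeat a pose let the fingers close. It gives the time, the measured TCP pose, the force, the opening and the grip force at its end, in the units of the state.
- manip.read_state(): the state, without advancing time (a new reading comes with each control period).
- manip.camera(name): name is "scene" or "top" or "wrist"; returns a dict with "frame" (400x640x3 uint8, red, green, blue), "range_z" (400x640 float32, mm along the optical axis (not along the pixel's ray), 0 where there is no reading), "vfov" (degrees; the focal length in pixels is half the picture's height over the tangent of half this angle, whatever the lens; pixels are square), "cx", "cy" (the principal point, pixels), "cam_to_world" (4x4, takes a point from camera to world coordinates). Camera axes: x right, y down, z forward; pixel columns grow to the right and rows downward; lengths in mm; the calibration is good to about 2 mm. A picture is of the moment at which its call begins.
- manip.sign_off(): hands the job in; it is judged then, once.
The state is a dict: "clock": time; "joints": joint angles; "qd": joint speeds; "effort": joint torques, N m; "eef_pos": TCP position; "eef_rot": TCP orientation; "wrist_force": force on the tool from outside, world axes, zero at the start; "moment": the same for the moment, N m; "finger_gap": finger opening in mm; "finger_force": force on a finger pad.
Only numpy, scipy, OpenCV 4.12 (cv2) and the standard library are available. Lean on these libraries where they do the work, as an engineer would, in place of code of your own. Each camera call takes 0.05 s, during which the arm holds its last target. There are 200 camera calls.

## Working session

There is one attempt and no reset: what is moved stays moved. The work goes in short steps, Python scripts to look and compute and a tool call to move; the robot and the scene stay as the last step left them, time stands still between calls to the robot, and variables do not carry over. Pictures are saved under pics/ and viewed, at most 10 in all, crops included, and the job is handed in when it is done.

Besides the shell and the picture viewer there is one more tool, called after "Call:" as a command line: name --argument value ..., lists and objects as JSON in quotes. servo_tool: Moves the arm, as the interface text tells. Its arguments: {"type":"object","properties":{"motion":{"type":"array"},"newtons":{"type":"number"}},"required":["motion"]}

```bash
mkdir -p pics; cat > h.py <<'E'
import numpy as np, cv2
from cell import manip
def cloud(c):
    f=200/np.tan(np.radians(c["vfov"])/2); v,u=np.mgrid[:400,:640]; z=c["range_z"]
    p=np.stack([(u-c["cx"])/f*z,(v-c["cy"])/f*z,z,np.ones_like(z)],-1)@np.array(c["cam_to_world"]).T
    p=p[...,:3].copy(); p[z<=0]=np.nan; return p
E
python3 - <<'E'
from h import *
a=manip.camera("scene");b=manip.camera("top")
for n,c in(("scene",a),("top",b)):
    np.savez(f"{n}0.npz",frame=c["frame"],P=cloud(c)); cv2.imwrite(f"pics/{n}0.png",c["frame"][...,::-1])
    print(n,np.array(c["cam_to_world"]).round(2).tolist(),c["vfov"])
print(manip.read_state())
E
```

```text
scene [[-0.44, 0.73, -0.52, 1026.98], [0.9, 0.36, -0.25, 282.55], [0.0, -0.58, -0.82, 810.29], [0.0, 0.0, 0.0, 1.0]] 52.43223688793851
top [[0.06, -0.98, 0.2, 333.12], [-1.0, -0.06, 0.02, 41.15], [-0.0, -0.2, -0.98, 1290.1], [0.0, 0.0, 0.0, 1.0]] 47.43328681946376
{'clock': 0.1, 'joints': array([-1.18054672e+00,  3.00431009e-01,  1.52152336e+00, -4.13906807e-07,
        1.32068910e+00, -6.66248927e-02]), 'qd': array([ 0.0008704 , -0.00112691, -0.00046292, -0.00106601,  0.00111863,
        0.00089697]), 'effort': array([ 1.12373880e-04, -5.32649803e+01, -3.53286982e+01,  7.09134294e-02,
        2.35031551e-02, -6.44852798e-05]), 'eef_pos': array([ 242.52520047, -493.37890294,  204.9327347 ]), 'eef_rot': array([-3.14054414e+00, -6.95586114e-05,  4.56874568e-01]), 'wrist_force': array([0.27727075, 0.32675291, 0.4655914 ]), 'moment': array([-0.02801691,  0.00823672, -0.01832158]), 'finger_force': 0.0, 'finger_gap': 94.04246544625235}
```

View pics/scene0.png

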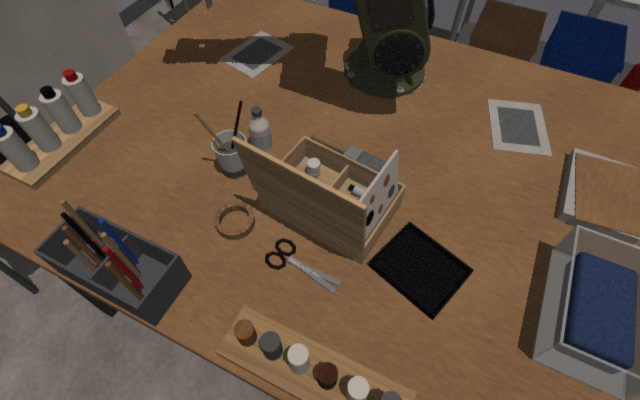

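View pics/top0.png

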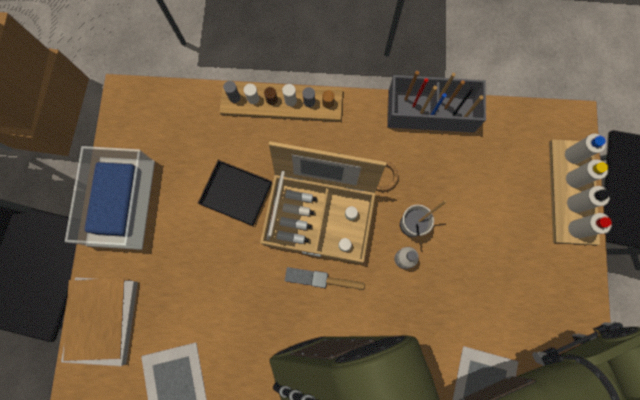

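The scene view shows the lid standing at the far side, with the palette (370,195) upright at the +y side next to the black tray (420,268). The top view shows the box at about (320,220), with the palette edge near (275,205), the lid edge near (325,155), and the brush in front at (325,280).

```bash
python3 - <<'E'
from h import *
T=np.load("top0.npz");S=np.load("scene0.npz")
P=T["P"];reg=np.zeros((400,640),bool);reg[135:270,255:385]=1
m=reg&(abs(P[...,2]-75)<4)
q=P[m][:,:2].astype(np.float32)
m2=m.astype(np.uint8)
lab,n_=None,None
r=cv2.minAreaRect(q);print("rim",r,cv2.boxPoints(r).round(1).tolist(),m.sum())
yaw=None
for u,v in((264,246),(367,264),(376,196),(273,180),(270,148),(384,160),(284,175),(267,236)):
    print((u,v),np.nanmedian(P[v-1:v+2,u-1:u+2],(0,1)).round(1))
# scene: points above rim near the box
A=S["P"].reshape(-1,3);A=np.vstack([A,P[reg]])
k=(A[:,2]>90)&(np.hypot(A[:,0]-r[0][0],A[:,1]-r[0][1])<260)
e=cv2.boxPoints(r);d=[e[1]-e[0],e[2]-e[1]];L=max(d,key=np.linalg.norm);L=L/np.linalg.norm(L)
if L[1]<0:L=-L
X=np.array([L[1],-L[0]]);print("y axis",L,"x axis",X,"yaw",np.arctan2(X[1],X[0]))
c=np.array(r[0]);b=np.c_[(A[k][:,:2]-c)@X,(A[k][:,:2]-c)@L,A[k][:,2]]
np.save("b.npy",b)
for z in range(90,300,15):
    s=b[abs(b[:,2]-z)<7]
    l=s[(abs(s[:,1])<80)&(s[:,0]>0)];p=s[(abs(s[:,0])<60)&(s[:,1]>60)&(s[:,1]<200)]
    f=lambda a:np.percentile(a,[2,50,98]).round(1) if len(a)>5 else None
    print(z,"lid x",f(l[:,0]),"lid y",f(s[(s[:,0]>60)&(abs(s[:,1])<160)][:,1]),"pal y",f(p[:,1]))
E
```

```text
rim ((531.1754150390625, 66.4345932006836), (279.90863037109375, 192.8433837890625), 83.03794860839844) [[418.5, -60.79999923706055], [609.9000244140625, -84.19999694824219], [643.9000244140625, 193.6999969482422], [452.3999938964844, 217.0]] 792
(264, 246) [ 4.500e+02  2.142e+02 -4.000e-01]
(367, 264) [417.4 -79.   -0.5]
(376, 196) [614.1 -96.9   1.8]
(273, 180) [626.7 195.2  73.9]
(270, 148) [663.6 187.7 242.1]
(384, 160) [ 716.6 -113.5   22.7]
(284, 175) [638.8 165.   79.8]
(267, 236) [464.4 192.  122.5]
y axis [0.121212  0.9926266] x axis [ 0.9926266 -0.121212 ] yaw -0.121510796
90 lid x [ 95.1 100.9 102.5] lid y [-133.9    9.8  137.5] pal y [121.1 122.5 123.9]
105 lid x [ 96.3 102.8 104.4] lid y [-134.3    6.   136.6] pal y [118.8 120.4 122.2]
120 lid x [ 97.5 104.6 106.7] lid y [-133.9    8.9  137.8] pal y [116.2 117.8 119.2]
135 lid x [ 99.  106.9 108.8] lid y [-131.2    8.1  136. ] pal y [113.8 115.3 116.8]
150 lid x [100.6 108.8 110.9] lid y [-134.6    4.3  136.8] pal y [111.5 112.9 114.7]
165 lid x [103.1 110.9 113.1] lid y [-132.3    9.9  137.9] pal y [108.6 110.2 112.1]
180 lid x [104.7 113.2 115.1] lid y [-133.9   13.3  136.9] pal y [100.7 105.4 109. ]
195 lid x [107.3 115.2 117.2] lid y [-133.7   13.   137.2] pal y [102.4 106.6 107.2]
210 lid x [109.4 117.3 119.4] lid y [-133.4    6.5  136.8] pal y None
225 lid x [111.7 119.2 121.4] lid y [-134.6    7.1  136.4] pal y None
240 lid x [114.9 121.5 123.5] lid y [-133.     9.1  137.3] pal y None
255 lid x [116.9 123.7 127. ] lid y [-134.4    7.3  137.2] pal y None
270 lid x [117.5 121.8 126.3] lid y [-132.4   10.1  134.3] pal y None
285 lid x None lid y None pal y None
```

Call:
servo_tool --motion '[[[0,0,0.2,0,0,0,1],[0,0,0.34,0,0,0,1],[0,0,0.34,0,0,0,1],[0,0,0.34,0,0,0,1],[0.3,0.7,0.34,0,0,-0.184,1],[0.3,0.7,0.34,0,0,-0.184,1],[0.3,0.7,0.34,0,0,-0.184,1],[0.3,0.7,0.34,0,0,-0.184,1],[0.3,0.7,0.34,0,0,-0.184,1],[0.3,0.7,0.34,0,0,-0.184,1]]]'

```text
clock: 1.1
eef_pos: [357.4, -224.7, 375.3]
eef_rot: [-3.141, 0.0, -0.122]
wrist_force: [0.4, -0.5, 0.6]
finger_gap: 17.2
finger_force: 0.0
```

Call:
servo_tool --motion '[[[0.38,0.87,0,0,0,0,1],[0.38,0.87,0,0,0,0,1],[0.38,0.87,0,0,0,0,1],[0.38,0.87,0,0,0,0,1],[0.38,0.87,0,0,0,0,1],[0.38,0.87,0,0,0,0,1],[0.38,0.87,0,0,0,0,1],[0.38,0.87,0,0,0,0,1],[0.38,0.87,0,0,0,0,1],[0.38,0.87,0,0,0,0,1]]]'

```text
clock: 2.1
eef_pos: [547.7, 211.7, 374.1]
eef_rot: [3.141, 0.002, -0.119]
wrist_force: [-0.3, -1.0, 0.8]
finger_gap: -0.1
finger_force: 0.0
```

Call:
servo_tool --motion '[[[0,0,0,0,0,0,1],[0,0,0,0,0,0,1]]]'

```text
clock: 2.3
eef_pos: [547.1, 208.4, 374.8]
eef_rot: [3.141, 0.001, -0.121]
wrist_force: [0.2, -0.5, -0.6]
finger_gap: 0.7
finger_force: 0.0
```

Call:
servo_tool --motion '[[[0,0,-0.1,0,0,0,1],[0,0,-0.2,0,0,0,1],[0,0,-0.3,0,0,0,1],[0,0,-0.38,0,0,0,1],[0,0,-0.42,0,0,0,1],[0,0,-0.42,0,0,0,1],[0,0,-0.42,0,0,0,1]]]'

```text
clock: 3.0
eef_pos: [547.6, 207.7, 167.0]
eef_rot: [-3.141, -0.001, -0.122]
wrist_force: [-0.4, -0.2, 0.7]
finger_gap: 0.5
finger_force: 0.0
```

Call:
servo_tool --motion '[[[-0.003,-0.03,0,0,0,0,1],[-0.006,-0.055,-0.009,0,0,0,1],[-0.01,-0.081,-0.018,0,0,0,1],[-0.013,-0.11,-0.032,0,0,0,1],[-0.017,-0.137,-0.046,0,0,0,1],[-0.02,-0.16,-0.068,0,0,0,1],[-0.022,-0.183,-0.09,0,0,0,1],[-0.024,-0.198,-0.117,0,0,0,1],[-0.026,-0.212,-0.144,0,0,0,1],[-0.026,-0.212,-0.144,0,0,0,1]]]'

```text
clock: 4.0
eef_pos: [533.0, 101.2, 91.1]
eef_rot: [3.141, 0.004, -0.122]
wrist_force: [0.2, 0.5, -0.0]
finger_gap: 0.3
finger_force: 0.0
```

```bash
python3 - <<'E'
from h import *
a=manip.camera("scene");b=manip.camera("top")
cv2.imwrite("pics/c1.png",np.hstack([cv2.resize(c["frame"][y:y+200,x:x+240,::-1],None,fx=1.6,fy=1.6) for c,x,y in((a,200,100),(b,210,110))]))
print(manip.read_state()["wrist_force"])
E
```

```text
[0.67213968 0.25378481 0.32371129]
```

View pics/c1.png

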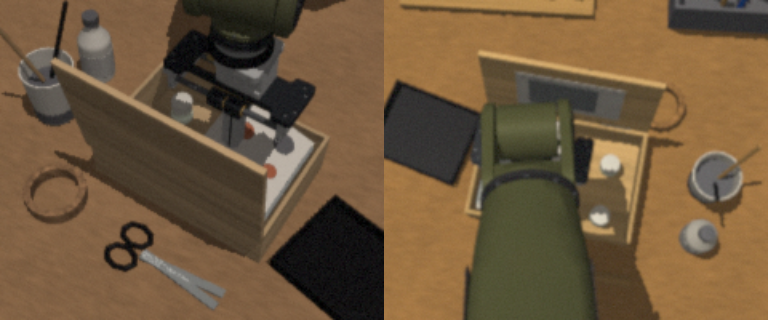

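The palette (left panel, about (280,145)) has folded well over under the fingertips, and nothing else has moved. I'll press it down.

Call:
servo_tool --motion '[[[0,0,-0.02,0,0,0,1],[0,0,-0.04,0,0,0,1],[0,0,-0.05,0,0,0,1],[0,0,-0.058,0,0,0,1],[0,0,-0.06,0,0,0,1],[0,0,-0.062,0,0,0,1],[0,0,-0.062,0,0,0,1]]]'

```text
clock: 4.8
eef_pos: [534.3, 102.5, 62.6]
eef_rot: [-3.141, -0.0, -0.121]
wrist_force: [0.2, -0.2, -0.9]
finger_gap: 0.3
finger_force: 0.0
```

Call:
servo_tool --motion '[[[0,0,-0.003,0,0,0,1],[0,0,-0.006,0,0,0,1],[0,0,-0.006,0,0,0,1]]]'

```text
clock: 5.1
eef_pos: [534.7, 102.5, 61.8]
eef_rot: [-3.141, -0.001, -0.121]
wrist_force: [-11.4, -2.1, 26.5]
finger_gap: 0.8
finger_force: 13.0
```

Call:
servo_tool --motion '[[[0,0,0.03,0,0,0,1],[0,0,0.12,0,0,0,1],[0,0,0.22,0,0,0,1],[0,0,0.32,0,0,0,1],[0,0,0.42,0,0,0,1],[0,0,0.52,0,0,0,1],[0,0,0.52,0,0,0,1],[0,0,0.52,0,0,0,1]]]'

```text
clock: 5.9
eef_pos: [534.4, 102.5, 320.1]
eef_rot: [-3.141, -0.002, -0.121]
wrist_force: [0.1, 1.0, -0.7]
finger_gap: 0.6
finger_force: 0.0
```

Call:
servo_tool --motion '[[[0.1,-0.034,0,0,0,0,1],[0.2,-0.068,0,0,0,0,1],[0.28,-0.1,0,0,0,0,1],[0.33,-0.113,0,0,0,0,1],[0.33,-0.113,0,0,0,0,1],[0.33,-0.113,0,0,0,0,1]]]'

```text
clock: 6.5
eef_pos: [699.1, 45.9, 317.1]
eef_rot: [3.141, 0.003, -0.121]
wrist_force: [-0.5, 1.4, -0.4]
finger_gap: 0.4
finger_force: 0.0
```

```bash
python3 - <<'E'
from h import *
a=manip.camera("scene");b=manip.camera("top")
cv2.imwrite("pics/c2.png",np.hstack([cv2.resize(c["frame"][y:y+200,x:x+240,::-1],None,fx=1.6,fy=1.6) for c,x,y in((a,200,100),(b,210,110))]))
s=manip.read_state();print(s["eef_pos"],s["joints"])
A=np.vstack([cloud(a).reshape(-1,3),cloud(b).reshape(-1,3)]);c=np.array([531.2,66.4]);L=np.array([.1212,.9926]);X=np.array([.9926,-.1212])
B=np.c_[(A[:,:2]-c)@X,(A[:,:2]-c)@L,A[:,2]]
k=(abs(B[:,0])<75)&(B[:,2]>15)&(B[:,2]<250)
for y in range(0,120,15):
    q=B[k&(abs(B[:,1]-y)<6)];print(y,len(q),np.percentile(q[:,2],[5,50,95]).round(1) if len(q) else 0)
E
```

```text
[698.53379019  46.38849116 319.32269367] [1.39814131e-02 6.32232662e-01 7.88299750e-01 6.64737291e-05
 1.72159925e+00 1.70549957e+00]
0 113 [60.9 63.1 65.1]
15 113 [61.1 63.1 65.4]
30 119 [61.1 63.4 65.7]
45 116 [61.2 63.6 65.9]
60 122 [61.3 63.2 65.6]
75 125 [61.  63.7 65.7]
90 156 [60.4 63.6 66. ]
105 414 [58.9 62.8 65.7]
```

View pics/c2.png

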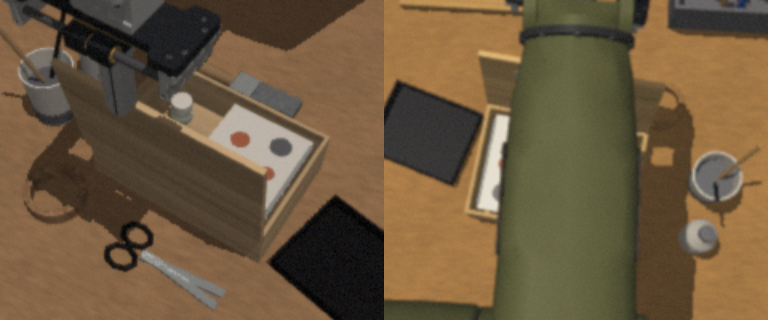

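The palette lies flat (its top reads about 63 mm, white board in the left panel at (265,150)). The fingers are above and behind the lid, so I'll go down and push it.

Call:
servo_tool --motion '[[[0,0,-0.08,0,0,0,1],[0,0,-0.14,0,0,0,1],[0,0,-0.158,0,0,0,1],[0,0,-0.158,0,0,0,1],[0,0,-0.158,0,0,0,1]]]'

```text
clock: 7.1
eef_pos: [699.5, 46.1, 242.9]
eef_rot: [-3.141, -0.003, -0.121]
wrist_force: [0.6, -0.2, 0.2]
finger_gap: 0.2
finger_force: 0.0
```

Call:
servo_tool --motion '[[[-0.04,0.005,0,0,0,0,1],[-0.061,0.007,0,0,0,0,1],[-0.1,0.012,0.012,0,0,0,1],[-0.138,0.017,0.02,0,0,0,1],[-0.19,0.023,0.014,0,0,0,1],[-0.241,0.029,0.002,0,0,0,1],[-0.287,0.035,-0.02,0,0,0,1],[-0.333,0.041,-0.046,0,0,0,1],[-0.37,0.045,-0.08,0,0,0,1],[-0.408,0.05,-0.118,0,0,0,1]]]'

```text
clock: 8.1
eef_pos: [495.8, 71.1, 183.7]
eef_rot: [-3.141, -0.006, -0.121]
wrist_force: [4.1, 0.1, 0.3]
finger_gap: 0.3
finger_force: 1.1
```

Call:
servo_tool --motion '[[[-0.026,0.003,-0.044,0,0,0,1],[-0.05,0.006,-0.092,0,0,0,1],[-0.062,0.007,-0.142,0,0,0,1],[-0.07,0.008,-0.18,0,0,0,1],[-0.07,0.008,-0.192,0,0,0,1],[-0.07,0.008,-0.198,0,0,0,1],[-0.07,0.008,-0.2,0,0,0,1]]]'

```text
clock: 8.8
eef_pos: [461.1, 75.0, 83.5]
eef_rot: [-3.141, -0.002, -0.121]
wrist_force: [-10.5, -0.4, 21.1]
finger_gap: 0.4
finger_force: 10.9
```

Call:
servo_tool --motion '[[[0,0,0,0,0,0,1],[0,0,0,0,0,0,1]]]'

```text
clock: 9.0
eef_pos: [461.1, 75.0, 83.6]
eef_rot: [-3.141, -0.002, -0.121]
wrist_force: [-7.4, -0.3, 11.9]
finger_gap: 0.5
finger_force: 6.2
```

Call:
servo_tool --motion '[[[0,0,0.02,0,0,0,1],[0,0,0.1,0,0,0,1],[0,0,0.2,0,0,0,1],[0,0,0.3,0,0,0,1],[0,0,0.4,0,0,0,1],[0,0,0.5,0,0,0,1],[0,0,0.58,0,0,0,1],[0,0,0.58,0,0,0,1]]]'

```text
clock: 9.8
eef_pos: [461.0, 74.9, 378.5]
eef_rot: [-3.139, -0.01, -0.121]
wrist_force: [-0.2, 0.3, -0.3]
finger_gap: 0.5
finger_force: 0.0
```

Call:
servo_tool --motion '[[[-0.04,-0.1,0,0,0,0,1],[-0.08,-0.2,0,0,0,0,1],[-0.12,-0.3,0,0,0,0,1],[-0.16,-0.4,0,0,0,0,1],[-0.2,-0.5,0,0,0,0,1],[-0.2,-0.6,0,0,0,0,1],[-0.2,-0.7,0,0,0,0,1],[-0.2,-0.7,0,0,0,0,1],[-0.2,-0.7,0,0,0,0,1],[-0.2,-0.7,0,0,0,0,1]]]'

```text
clock: 10.8
eef_pos: [360.1, -274.7, 371.8]
eef_rot: [-3.142, -0.0, -0.122]
wrist_force: [0.1, 0.2, -0.1]
finger_gap: 0.4
finger_force: 0.0
```

```bash
python3 - <<'E'
from h import *
a=manip.camera("scene");b=manip.camera("top")
cv2.imwrite("pics/c3.png",np.hstack([cv2.resize(c["frame"][y:y+200,x:x+240,::-1],None,fx=1.6,fy=1.6) for c,x,y in((a,200,100),(b,210,110))]))
print(manip.read_state()["eef_pos"])
A=np.vstack([cloud(a).reshape(-1,3),cloud(b).reshape(-1,3)]);c=np.array([531.2,66.4]);L=np.array([.1212,.9926]);X=np.array([.9926,-.1212])
B=np.c_[(A[:,:2]-c)@X,(A[:,:2]-c)@L,A[:,2]]
k=(abs(B[:,1])<125)&(B[:,2]>15)&(B[:,2]<250)
for x in range(-80,91,34):
    q=B[k&(abs(B[:,0]-x)<6)];print(x,len(q),np.percentile(q[:,2],[5,50,95]).round(1) if len(q) else 0)
E
```

```text
[ 360.40245713 -274.11060944  372.0365588 ]
-80 854 [80.1 84.3 87. ]
-46 869 [80.2 84.4 87. ]
-12 894 [80.6 84.3 86.8]
22 911 [80.5 84.2 86.7]
56 931 [80.2 84.3 86.6]
90 2119 [20.7 67.5 86.1]
```

View pics/c3.png

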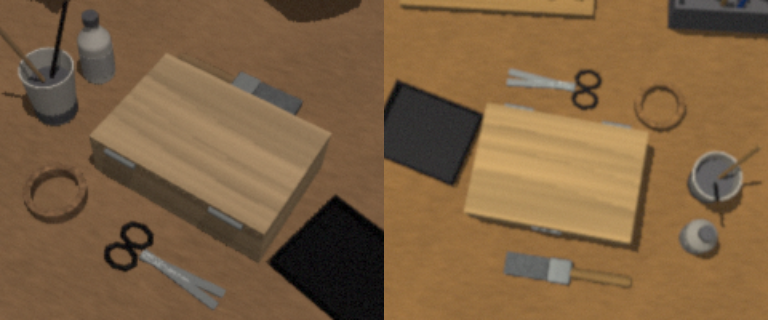

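The lid is shut level, with its top at about 84 mm everywhere (right panel, (560,170)). The loose things are undisturbed and the robot is clear, so I'm handing in.

```bash
python3 -c "
from cell import manip
print(manip.sign_off())"
```

```text
the job is handed in; nothing more can be done
None
```

The palette was pushed flat first, then the lid was pressed fully shut over it; the loose items look unmoved, the robot is clear of everything, and the job is handed in at about 11 s on the robot clock.

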